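# Find the heavy side of a cast flywheel on the balancing rails and hold it heavy side down

## Task

Lift the cast flywheel out of its wooden cradle, lay its shaft across the two rods of the balancing stand, let go and let it swing to rest; then, to make sure, turn it on the rods by hand some 40 degrees away from there, let go again and let it swing back to rest by itself, heavy side down. Now pinch the wheel by the top of its rim, lift it straight up a few centimetres clear of the rods without letting it turn, and finish while holding it there still, heavy side down. Do not drop the wheel, and leave the things lying around alone.

Things in the scene. Friction and masses are not known exactly. Their poses are not given: they have to be found in the camera images.
- flywheel: Dark cast iron wheel, 100 mm diameter, 16 mm thick, flat faces, hub 28 mm diameter and 36 mm long, on a steel shaft along its own y; 0.45 kg. Origin: wheel centre on the shaft axis. Pinch the rim from above, a finger on each face. One side is denser (mass centre 6 mm off axis), unseen and different each time: neither the six round spots nor the body's x, z axes tell where.
- shaft_end (a point): Middle of the flywheel's +y shaft end, 57 mm from the wheel's centre. The shaft is round, 12 mm in diameter, out to 46 mm either side of the wheel's centre; the ends from 46 to 68 mm are 16 mm square and at the start sit in the cradle's slots, which keep the wheel from turning.
- cradle: Fixed dark wooden cradle, base 70 x 150 x 14 mm; origin: centre of its underside. Two uprights at y = +-57 mm, 50 mm long (x), 14 mm thick, with a slot 20 mm wide open at the top, its floor 62 mm and its lips 74 mm above the table. The wheel's axis lies along the cradle's y, 70 mm up, over its middle. Lift it out straight up.
- stand: Fixed grey balancing stand, base 200 x 110 x 14 mm; origin: centre of its underside. Two level round steel rods, 8 mm in diameter, along the stand's x at y = +-33 mm, tops 70 mm above the table; usable 75 mm either side of the middle; stop pins 10 mm in diameter and 85 mm high at the ends.
- rails_mid (a point): Midway between and along the rods, at the height of the wheel's axis when its shaft lies on them (76 mm); x along the rods, y across (as the shaft must lie). The shaft rolls freely without slipping: the axis shifts 6 mm for each rad turned. Let go, the wheel swings to and fro and settles heavy side down in 4 to 6 s, up to 20 mm away (by chance it may first stay heavy side up).
- tin_box: Bystander: closed tin box 87 x 116 x 39 mm, beyond the cradle; origin at the centre of its underside.
- offcut: Bystander: sawn wood offcut 102 x 40 x 22 mm, beyond the stand; origin at the centre of its underside.
- foil_roll: Bystander: roll of gold-coloured foil 40 x 101 x 18 mm, beyond the stand; origin at the centre of its underside.
- crust: Bystander: greyish cast crust disc 93 x 90 x 21 mm, between the robot and the cradle; origin at the centre of its underside.
There are look-alikes about, which are no part of the job. There is more than one size of the stand; the job needs the larger.

How it is judged:
By the outcome, as a careful person would: the job done as asked, in the order asked, and still so for the second after the job is handed in, while the arm keeps its last pose, push and grip.
It also fails if it takes over 72 s, if anything falls off the work surface, if the arm or the gripper's body presses on something with over 40 N, if the wrist force passes 120 N, or if a joint passes its speed limit or range.

## Robot

A 6-joint arm with a two-finger parallel gripper is mounted at the origin on the work surface; the furniture and walls round the work are solid. World frame = base frame: x ahead of the robot, y to its left, z up, the work surface at z = 0. Lengths are in mm, angles in rad, forces in N, time in s.
With the tool pointing down it reaches from about 350 to 875 mm from the base axis. Payload 4.2 kg.
Tool frame: the origin (TCP) lies between the finger pads; the fingertips stand 14 mm ahead of it and the grasp point (between the pads) lies 5 mm behind it; z points along the fingers, y is the line along which they close (so a half turn about z gives the same grasp; the last joint's range is limited). The gripper opens to 85 mm and grips with 20 to 120 N. Pads are 22 mm wide; open, the fingers measure 114 mm over their backs; the gripper's body (76 mm by 85 mm) begins 54 mm behind the grasp point. The pads swing forward as they close: fully open they stand 13 mm farther back than shut.
Start: joints at [-0.932, 0.385, 0.008, 0, -1.194, -0.259], TCP at [231.723, -580.434, 223.912] pointing down, gripper open.
Joint ranges: [-3.14, 3.14], [-1.21, 2.06], [-1.07, 1.41], [-3.16, 2.05], [-2.99, -0.16], [-3.1, 3.1]. Speed limits (rad/s): [2.79, 2.79, 3.14, 3.14, 3.14, 3.14].

## Interface

Orientations are given as a unit quaternion [x, y, z, w].
In Python, from bench import * gives the robot as it stands.
- The arm moves only by the tool carry_out, never from a script. Its argument "motion" is a list of rows, each a list of 7 numbers: the turn, a rotation vector about the tool's x, y, z in rad, then the shift along the tool's x, y, z in mm, then the opening, from -1 (shut) to 1 (fully open), so that 0 is half open. A call has 1 to 5 rows; each row is the pose to reach, as a shift and turn from the pose commanded when the call began, along the tool's axes at that moment; what a row does not reach only later rows make up. A row lasts 1/8 s, in which the tool goes at most 62.5 mm and 10.7 degrees, less where a joint would pass 70% of its speed; a pose out of reach is approached as far as the arm can. A call with a gripper value outside its range is refused whole. The fingers move at their own pace and stop on an object; the grip force is fixed at half the most. Time passes only in rows, so rows that repeat a pose let the fingers close. It gives the time, the measured TCP pose, the force, the opening and the grip force at its end, in the units of the state.
- read_state(): the state, without advancing time (a new reading comes with each control period).
- get_image(name): name is "side" or "top" or "wrist"; returns a dict with "color" (400x640x3 uint8, blue, green, red), "mtx" (3x3 intrinsics, pixels), "k1" (the pictures are not rectified: a ray, as slopes to the right and down, at radius r is drawn at 1 + k1 r^2 times it, then the intrinsics apply), "position" and "orientation" of the camera in the world. Camera axes: x right, y down, z forward; pixel columns grow to the right and rows downward; lengths in mm; the calibration is good to about 2 mm. A picture is of the moment at which its call begins. There is no depth.
- job_done(): hands the job in; it is judged then, once.
The state is a dict: "clock": time; "joints": joint angles; "joint_vel": joint speeds; "joint_efforts": joint torques, N m; "position": TCP position; "ee_rot": TCP orientation; "contact_force": force on the tool from outside, world axes, zero at the start; "wrist_torque": the same for the moment, N m; "gripper_width": finger opening in mm; "grasp_force": force on a finger pad.
Only numpy, scipy, OpenCV 4.12 (cv2) and the standard library are available. Lean on these libraries where they do the work, as an engineer would, in place of code of your own. Each camera call takes 0.05 s, during which the arm holds its last target. There are 200 camera calls.

## Working session

There is one attempt and no reset: what is moved stays moved. The work goes in short steps, Python scripts to look and compute and a tool call to move; the robot and the scene stay as the last step left them, time stands still between calls to the robot, and variables do not carry over. Pictures are saved under pics/ and viewed, at most 10 in all, crops included, and the job is handed in when it is done.

Besides the shell and the picture viewer there is one more tool, called after ">>>" as a command line: name --pt "numbers of a row" for each row, then --argument value for the rest. carry_out: Moves the arm, as the interface text tells. Its arguments: {"type":"object","properties":{"motion":{"type":"array"}},"required":["motion"]}

```bash
mkdir -p pics
cat > h.py <<'E'
from bench import *
import numpy as np, cv2
from scipy.spatial.transform import Rotation as R
def ray(im,u,v):
    K=np.array(im["mtx"]);x=(u-K[0,2])/K[0,0];y=(v-K[1,2])/K[1,1]
    k=im["k1"];rd=np.hypot(x,y);r=rd
    for _ in range(20): r=rd/(1+k*r*r)
    s=r/rd if rd>0 else 1
    return np.array(im["position"]),R.from_quat(im["orientation"]).apply([x*s,y*s,1])
def onz(im,u,v,z):
    p,d=ray(im,u,v); return p+d*(z-p[2])/d[2]
def proj(im,P):
    c=R.from_quat(im["orientation"]).inv().apply(np.array(P,float)-np.array(im["position"]))
    x,y=c[0]/c[2],c[1]/c[2]; s=1+im["k1"]*(x*x+y*y);K=np.array(im["mtx"])
    return K[0,0]*x*s+K[0,2],K[1,1]*y*s+K[1,2]
E
python3 - <<'E'
from h import *
for n in("top","side"):
    im=get_image(n);cv2.imwrite(f"pics/{n}0.png",im["color"]);print(n,im["position"],im["orientation"],im["mtx"],im["k1"])
s=read_state();print(s)
E
```

```text
top [ 323.48695595 -131.51839057 1538.31425717] [-0.70278821  0.7066365  -0.06061471  0.0554928 ] [[416.30384729   0.         319.7324395 ]
 [  0.         416.30384729 189.19594175]
 [  0.           0.           1.        ]] -0.08454760356042369
side [434.16686195 721.34746388 652.01169692] [-0.07118176  0.87721995 -0.47354315  0.03428121] [[365.66644138   0.         324.36201502]
 [  0.         365.66644138 201.18856271]
 [  0.           0.           1.        ]] -0.0602827644954865
{'clock': 0.1, 'joints': array([-9.32395898e-01,  3.85501308e-01,  6.77843276e-03, -4.22244131e-04,
       -1.19404540e+00, -2.58577541e-01]), 'joint_vel': array([ 0.0006516 , -0.00191399,  0.00155977,  0.00276838, -0.00064336,
       -0.00070566]), 'joint_efforts': array([-1.34807295e-03, -3.93318808e+01,  1.88928419e+01,  4.19802502e+00,
       -2.63957634e-03, -3.79966139e-06]), 'position': array([ 231.52036528, -579.95612286,  222.92607494]), 'ee_rot': array([-1.88695370e-01,  9.82035155e-01,  9.73554429e-04, -2.50691806e-04]), 'contact_force': array([ 0.33308335, -0.40004249,  0.04983717]), 'wrist_torque': array([ 0.00037647, -0.05970937,  0.04084215]), 'grasp_force': 0.0, 'gripper_width': 85.21673557025657}
```

View pics/top0.png

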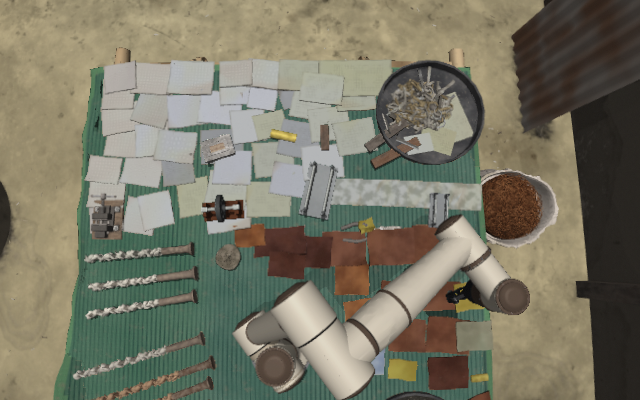

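View pics/side0.png

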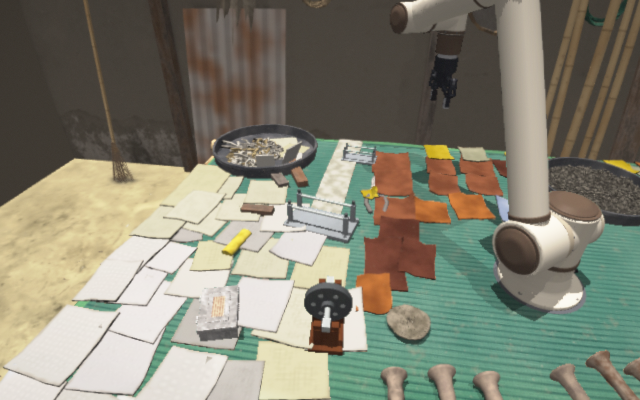

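The top view shows the wheel in its cradle at about (222,208), the larger stand at (318,191) and a smaller stand at (439,208). I'll zoom in on the cradle and stand.

Run:
```python
from h import *
c=cv2.imread("pics/top0.png")[150:240,190:350]
cv2.imwrite("pics/topc.png",cv2.resize(c,None,fx=5,fy=5,interpolation=cv2.INTER_CUBIC))
im=get_image("top")
for n,u,v,z in(("wheel",222,208,90),("stand",318,191,14)): print(n,onz(im,u,v,z))
```

```text
wheel [498.45530664 200.84870797  90.        ]
stand [ 569.56706923 -136.89704292   14.        ]
```

View pics/topc.png

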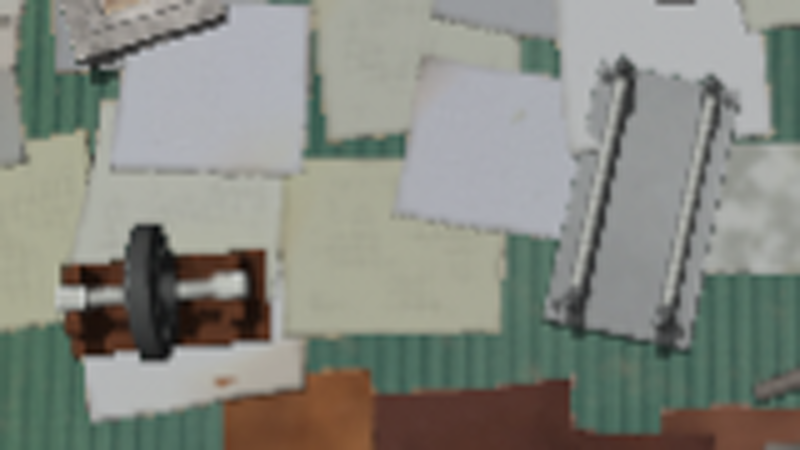

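The crop shows the square shaft ends at crop (70,297) and (232,284), the rods from (622,72) to (575,300) and from (712,88) to (668,332).

Run:
```python
from h import *
im=get_image("top")
q=lambda u,v,z:onz(im,190+u/5-.4,150+v/5-.4,z)
a,b=q(72,297,78),q(232,284,78);print("shaft ends",a,b,"mid",(a+b)/2,"yaw y-axis",np.degrees(np.arctan2((a-b)[1],(a-b)[0])))
A=[q(622,72,70),q(575,300,70),q(712,88,70),q(668,332,70)];
for p in A:print(p)
print("mid",np.mean(A,0),[np.degrees(np.arctan2(*(A[i]-A[i+1])[1::-1])) for i in(0,2)])
s=read_state();print(s["position"],R.from_quat(s["ee_rot"]).as_matrix().round(3))
```

```text
shaft ends [496.54218894 267.86907627  78.        ] [505.43032403 153.87081151  78.        ] mid [500.98625649 210.86994389  78.        ] yaw y-axis 94.45817731372607
[ 659.39189786 -122.77529627   70.        ]
[493.93718249 -88.81573886  70.        ]
[ 647.275372   -187.68421905   70.        ]
[ 470.81563415 -154.62128504   70.        ]
mid [ 567.85502163 -138.47413481   70.        ] [np.float64(-11.598864189861338), np.float64(-10.612357026398547)]
[ 231.57867321 -580.1176433   223.22821543] [[-0.929 -0.371 -0.001]
 [-0.371  0.929  0.001]
 [ 0.     0.001 -1.   ]]
```

>>> carry_out --pt "0 0 0 -30 35 -2 1" --pt "0 0 0 -70 82 -4 1" --pt "0 0 0 -110 128 -6 1" --pt "0 0 0 -150 175 -8 1" --pt "0 0 0 -190 222 -8 1"

```text
clock: 0.82
position: [326.2, -302.1, 232.1]
ee_rot: [-0.189, 0.982, -0.0, 0.0]
contact_force: [1.2, 0.8, -0.3]
gripper_width: 85.0
grasp_force: 0.0
```

>>> carry_out --pt "0 0 0 -39 45 0 1" --pt "0 0 0 -78 90 0 1" --pt "0 0 0 -117 135 0 1" --pt "0 0 0 -156 180 0 1" --pt "0 0 0 -194 225 0 1"

```text
clock: 1.45
position: [422.9, -20.9, 232.2]
ee_rot: [-0.189, 0.982, 0.0, 0.0]
contact_force: [1.2, -0.4, -0.1]
gripper_width: 85.5
grasp_force: 0.0
```

>>> carry_out --pt "0 0 0.1 -39 45 0 1" --pt "0 0 0.2 -78 90 0 1" --pt "0 0 0.3 -117 135 0 1" --pt "0 0 0.3 -150 175 0 1" --pt "0 0 0.3 -160 188 0 1"

```text
clock: 2.08
position: [501.9, 213.5, 231.1]
ee_rot: [-0.041, 0.999, -0.0, -0.0]
contact_force: [0.1, 0.4, -1.3]
gripper_width: 85.4
grasp_force: 0.0
```

```bash
cat >> h.py <<'E'
def go(x,y,z,yaw=None):
    s=read_state();M=R.from_quat(s["ee_rot"]);m=M.as_matrix()
    cy=np.degrees(np.arctan2(m[1,1],m[0,1]))
    print("t %.2f pos"%s["clock"],s["position"].round(1),"yaw %.1f"%cy,"z-axis",m[:,2].round(3),"F",s["contact_force"].round(1),"w %.1f g %.1f"%(s["gripper_width"],s["grasp_force"]))
    print(" tool shift",M.inv().apply(np.array([x,y,z])-s["position"]).round(1), "" if yaw is None else "rz %.3f"%np.radians(cy-yaw))
E
python3 - <<'E'
from h import *
go(501,211,223,94.5)
im=get_image("wrist");cv2.imwrite("pics/w1.png",im["color"]);print(im["position"])
im=get_image("side");cv2.imwrite("pics/s1.png",im["color"])
E
```

```text
t 2.08 pos [501.9 213.5 231.1] yaw 94.7 z-axis [-0.001 -0.    -1.   ] F [ 0.1  0.4 -1.3] w 85.4 g 0.0
 tool shift [ 1.1 -2.4  8.1] rz 0.004
[420.63231321 207.22557855 380.57837311]
```

View pics/w1.png

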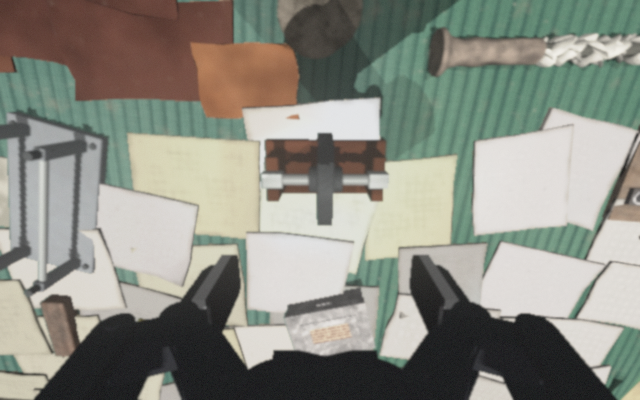

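The wrist view shows the shaft's outer ends at about (262,181) and (388,181), with the wheel edge-on around u=325.

Run:
```python
from h import *
im=get_image("wrist")
a,b=onz(im,262,180,78),onz(im,388,180,78);print(a,b,np.linalg.norm(a-b),(a+b)/2,np.degrees(np.arctan2(*(b-a)[1::-1])))
print(onz(im,325,178,120))
m=(a+b)/2
go(m[0],m[1],112,np.degrees(np.arctan2(*(b-a)[1::-1])))
```

```text
[507.05746699 146.71568401  78.        ] [496.2821522  279.15700173  78.        ] 132.8789300378261 [501.6698096  212.93634287  78.        ] 94.65129194770121
[488.50324564 211.80311336 120.        ]
t 2.23 pos [501.1 210.9 231.4] yaw 94.6 z-axis [-0.001 -0.001 -1.   ] F [ 0.2 -0.8 -0.5] w 85.4 g 0.0
 tool shift [ -0.9   2.1 119.4] rz -0.001
```

>>> carry_out --pt "0 0 0 0 2 40 1" --pt "0 0 0 0 2 80 1" --pt "0 0 0 0 2 110 0.2" --pt "0 0 0 0 2 127 0" --pt "0 0 0 0 2 127 -0.3"

```text
clock: 2.85
position: [500.3, 210.8, 104.1]
ee_rot: [-0.039, 0.999, -0.001, -0.001]
contact_force: [1.1, 0.1, 1.3]
gripper_width: 32.5
grasp_force: 0.0
```

>>> carry_out --pt "0 0 0 0 0 0 -0.4" --pt "0 0 0 0 0 0 -0.5" --pt "0 0 0 0 0 0 -0.6" --pt "0 0 0 0 0 0 -0.8" --pt "0 0 0 0 0 0 -1"

```text
clock: 3.48
position: [501.8, 213.1, 105.9]
ee_rot: [-0.04, 0.999, 0.0, 0.001]
contact_force: [-1.1, -0.7, 6.5]
gripper_width: 13.7
grasp_force: 60.6
```

>>> carry_out --pt "0 0 0 0 0 0 -1" --pt "0 0 0 0 0 0 -1" --pt "0 0 0 0 0 0 -1" --pt "0 0 0 0 0 0 -1"

```text
clock: 3.98
position: [501.8, 213.1, 105.9]
ee_rot: [-0.04, 0.999, 0.0, 0.001]
contact_force: [-0.9, -1.1, 5.7]
gripper_width: 13.5
grasp_force: 60.6
```

Run:
```python
from h import *
go(501.7,213,104,94.6)
```

```text
t 3.98 pos [501.8 213.1 105.9] yaw 94.6 z-axis [ 0.001  0.    -1.   ] F [-0.9 -1.1  5.7] w 13.5 g 60.6
 tool shift [ 0.1 -0.   1.9] rz 0.000
```

>>> carry_out --pt "0 0 0 0 0 -10 -1" --pt "0 0 0 0 0 -25 -1" --pt "0 0 0 0 0 -45 -1" --pt "0 0 0 0 0 -65 -1" --pt "0 0 0 0 0 -75 -1"

```text
clock: 4.6
position: [501.6, 213.3, 181.3]
ee_rot: [-0.04, 0.999, 0.001, 0.001]
contact_force: [-0.3, -0.4, -5.0]
gripper_width: 13.7
grasp_force: 59.4
```

Run:
```python
from h import *
go(567.9,-138.5,180,79)
im=get_image("wrist");cv2.imwrite("pics/w2.png",im["color"])
im=get_image("side");c=im["color"];cv2.imwrite("pics/s2.png",np.vstack([c[100:370,200:520]]) )
```

```text
t 4.60 pos [501.6 213.3 181.3] yaw 94.6 z-axis [ 0.001  0.001 -1.   ] F [-0.3 -0.4 -5. ] w 13.7 g 59.4
 tool shift [ -38.  -356.     0.9] rz 0.272
```

View pics/w2.png

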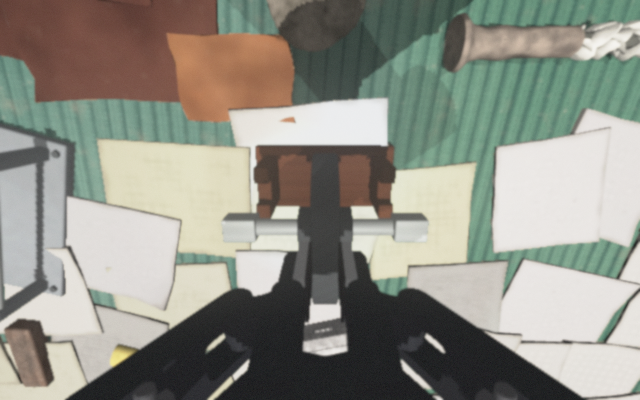

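The wheel is lifted clear: its shaft runs from (222,228) to (427,228) and is level. Next I carry it to the stand.

>>> carry_out --pt "0 0 0 -2 -20 -8 -1" --pt "0 0 0 -6 -60 -14 -1" --pt "0 0 0 -11 -105 -14 -1" --pt "0 0 0 -16 -150 -14 -1" --pt "0 0 0 -21 -195 -14 -1"

```text
clock: 5.32
position: [537.3, 18.0, 193.4]
ee_rot: [-0.04, 0.999, -0.0, -0.001]
contact_force: [-0.6, 0.1, -4.2]
gripper_width: 13.9
grasp_force: 59.4
```

>>> carry_out --pt "0 0 0.07 -5 -45 0 -1" --pt "0 0 0.14 -9 -85 0 -1" --pt "0 0 0.21 -13 -120 0 -1" --pt "0 0 0.25 -15 -145 0 -1" --pt "0 0 0.27 -17 -161 0 -1"

```text
clock: 5.95
position: [566.9, -140.7, 193.1]
ee_rot: [0.096, 0.995, -0.0, -0.001]
contact_force: [-0.1, 0.3, -4.0]
gripper_width: 13.8
grasp_force: 59.4
```

Run:
```python
from h import *
go(567.9,-138.5,180,79)
im=get_image("wrist");cv2.imwrite("pics/w3.png",im["color"])
```

```text
t 5.95 pos [ 566.9 -140.7  193.1] yaw 79.0 z-axis [-0.002  0.    -1.   ] F [-0.1  0.3 -4. ] w 13.8 g 59.4
 tool shift [-0.6  2.3 13.1] rz -0.001
```

View pics/w3.png

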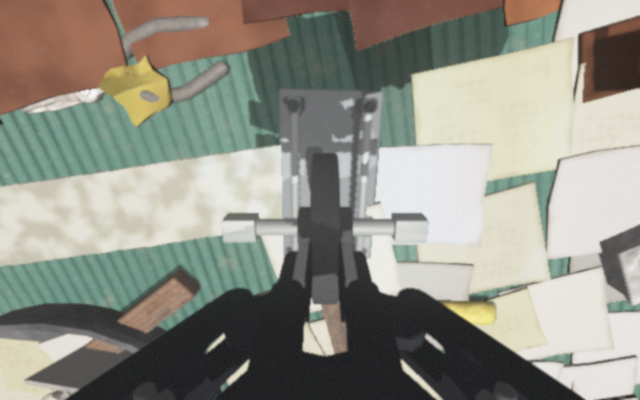

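The shaft runs from (222,228) to (427,228). The near pin tops are at (293,104) and (371,104), with the rods running down from them to about (290,245) and (365,245).

Run:
```python
from h import *
im=get_image("wrist")
a,b=onz(im,293,104,85),onz(im,371,104,85);print("pins",a,b,np.linalg.norm(a-b))
d=b-a;yaw=np.degrees(np.arctan2(d[1],d[0]));print("yaw y",yaw)
u=np.array([np.sin(np.radians(yaw)),-np.cos(np.radians(yaw)),0]);m=(a+b)/2
print("rail axis dir",u)
for k in(80,85,90):print(k,m+u*k)
# image rod pos at row 245
G=cv2.cvtColor(im["color"],cv2.COLOR_BGR2GRAY)
for r in(140,150,205,250):print(r,G[r,276:305].tolist(),G[r,352:382].tolist())
p=np.array([566.9,-140.7,157]);print("centre proj",proj(im,p))
e,f=onz(im,222,225,165),onz(im,427,225,165);print("shaft",(e+f)/2,np.degrees(np.arctan2(*(f-e)[1::-1])))
```

```text
pins [ 486.68588565 -152.34050822   85.        ] [499.12588644 -88.93696007  85.        ] 64.61241008848911
yaw y 78.89937418001571
rail axis dir [ 0.98129056 -0.19253268  0.        ]
80 [ 571.40913093 -136.04134893   85.        ]
85 [ 576.31558374 -137.00401236   85.        ]
90 [ 581.22203654 -137.96667578   85.        ]
140 [91, 85, 83, 80, 90, 114, 154, 179, 184, 177, 164, 154, 157, 160, 154, 136, 121, 117, 123, 128, 132, 134, 131, 126, 122, 113, 113, 115, 117] [185, 175, 151, 119, 94, 92, 90, 90, 95, 99, 112, 124, 119, 119, 122, 127, 133, 135, 133, 132, 126, 125, 128, 136, 149, 158, 166, 168, 156, 136]
150 [226, 227, 227, 228, 226, 216, 172, 135, 120, 123, 127, 126, 126, 119, 118, 118, 119, 117, 122, 129, 132, 135, 133, 127, 121, 114, 112, 117, 117] [114, 101, 91, 89, 90, 90, 93, 96, 110, 113, 114, 114, 113, 120, 128, 137, 148, 170, 175, 163, 141, 123, 118, 125, 144, 162, 171, 188, 217, 230]
205 [209, 210, 210, 211, 212, 208, 197, 172, 163, 172, 175, 177, 178, 178, 180, 178, 175, 167, 165, 178, 195, 209, 206, 189, 169, 158, 160, 164, 170] [106, 98, 94, 97, 103, 126, 154, 163, 152, 155, 171, 195, 210, 209, 195, 181, 175, 175, 182, 190, 196, 206, 214, 214, 218, 222, 223, 223, 223, 222]
250 [233, 233, 233, 233, 233, 233, 232, 222, 185, 163, 162, 158, 137, 111, 97, 94, 92, 96, 112, 130, 142, 137, 119, 104, 98, 97, 97, 96, 96] [87, 80, 74, 73, 76, 92, 116, 137, 158, 178, 190, 185, 170, 144, 130, 126, 145, 177, 192, 210, 226, 232, 235, 235, 235, 235, 235, 235, 235, 234]
centre proj (np.float64(325.531670374552), np.float64(223.80026669672552))
shaft [ 564.16772889 -140.88274453  165.        ] 78.91649926087
```

Run:
```python
from h import *
im=get_image("wrist")
for r,l,q in((150,297,370),(205,297.3,364.5),(250,296,362.2)):
    a,b=onz(im,l,r,70),onz(im,q,r,70);m=(a+b)/2;print(m,np.linalg.norm(a-b),np.degrees(np.arctan2(*(b-a)[1::-1])), "at x=567:", m[1]+(567-m[0])*-.1954)
go(568,-137,113,79)
```

```text
[ 533.0353059  -125.10797151   70.        ] 67.1568438558506 78.95534362431326 at x=567: -131.74467274090276
[ 585.44532165 -137.40602729   70.        ] 65.672495793778 78.95590059351119 at x=567: -133.80181143578696
[ 633.49163587 -148.33633141   70.        ] 68.14966104074375 78.9549011537406 at x=567: -135.34386576169456
t 6.10 pos [ 567.2 -139.5  193.3] yaw 79.0 z-axis [-0.001  0.    -1.   ] F [-0.2  0.4 -4.4] w 13.7 g 59.4
 tool shift [-0.4  2.6 80.3] rz 0.001
```

>>> carry_out --pt "0 0 0.01 0 4 20 -1" --pt "0 0 0.01 0 4 45 -1" --pt "0 0 0.01 0 4 65 -1" --pt "0 0 0.01 0 4 75 -1" --pt "0 0 0.01 0 4 78 -1"

```text
clock: 6.72
position: [568.3, -134.5, 115.6]
ee_rot: [0.099, 0.995, -0.0, -0.0]
contact_force: [0.6, -0.1, -3.9]
gripper_width: 13.6
grasp_force: 59.4
```

>>> carry_out --pt "0 0 0 0 0 1 -1" --pt "0 0 0 0 0 2 -1" --pt "0 0 0 0 0 2 -1"

```text
clock: 7.1
position: [568.6, -135.0, 114.4]
ee_rot: [0.1, 0.995, 0.0, 0.0]
contact_force: [-0.1, 0.7, -3.8]
gripper_width: 13.9
grasp_force: 59.4
```

Run:
```python
from h import *
go(568,-137,112,79)
for n in("side","wrist"):
    im=get_image(n);cv2.imwrite(f"pics/{n}4.png",im["color"])
    if n=="side": c=im["color"][150:270,240:400]
cv2.imwrite("pics/s4c.png",cv2.resize(c,None,fx=5,fy=5,interpolation=cv2.INTER_CUBIC))
```

```text
t 7.10 pos [ 568.6 -135.   114.4] yaw 78.5 z-axis [ 0.001  0.    -1.   ] F [-0.1  0.7 -3.8] w 13.9 g 59.4
 tool shift [ 0.2 -2.1  2.4] rz -0.008
```

View pics/s4c.png

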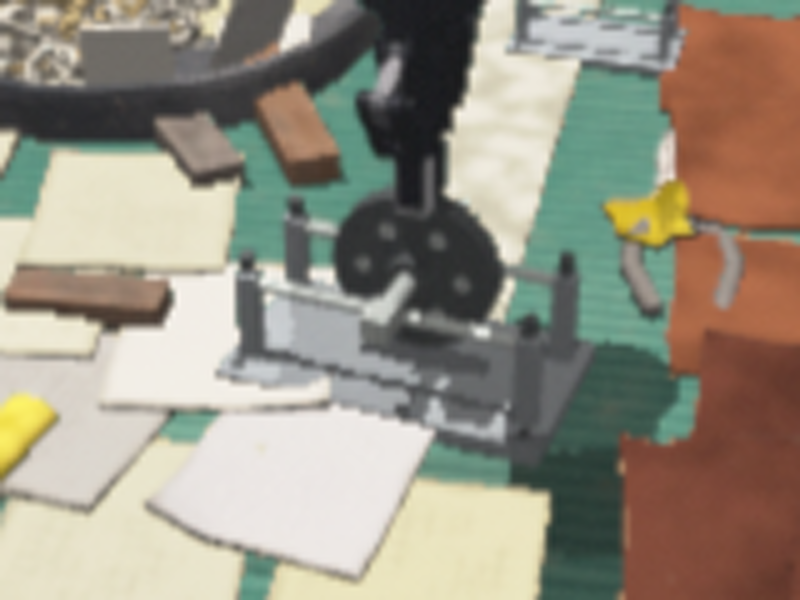

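The wheel (crop centre about (418,265)) sits midway between the pins, just above the rods. I'll lower it until it touches.

>>> carry_out --pt "0 0 0 0 0 1 -1" --pt "0 0 0 0 0 2 -1" --pt "0 0 0 0 0 2 -1"

```text
clock: 7.58
position: [568.4, -135.0, 111.9]
ee_rot: [0.1, 0.995, -0.0, 0.0]
contact_force: [0.4, 0.1, -3.4]
gripper_width: 13.7
grasp_force: 59.5
```

>>> carry_out --pt "0 0 0 0 0 1 -1" --pt "0 0 0 0 0 1 -1"

```text
clock: 7.82
position: [568.7, -135.0, 111.7]
ee_rot: [0.1, 0.995, -0.0, 0.0]
contact_force: [-1.5, -0.2, 1.7]
gripper_width: 13.5
grasp_force: 60.0
```

>>> carry_out --pt "0 0 0 0 0 0 -0.5" --pt "0 0 0 0 0 0 -0.3" --pt "0 0 0 0 0 -6 -0.2" --pt "0 0 0 0 0 -30 -0.1" --pt "0 0 0 0 0 -70 0"

```text
clock: 8.45
position: [567.7, -134.9, 180.8]
ee_rot: [0.1, 0.995, -0.0, -0.001]
contact_force: [1.1, 0.1, 0.3]
gripper_width: 42.9
grasp_force: 0.0
```

>>> carry_out --pt "0 0 0 0 0 0 0.2" --pt "0 0 0 0 0 0 0.2" --pt "0 0 0 0 0 0 0.2" --pt "0 0 0 0 0 0 0.2" --pt "0 0 0 0 0 0 0.2"

```text
clock: 9.07
position: [568.2, -134.9, 180.3]
ee_rot: [0.1, 0.995, -0.0, -0.001]
contact_force: [-0.8, -1.0, 0.1]
gripper_width: 51.0
grasp_force: 0.0
```

Run:
```python
from h import *
import time
go(568,-137,112,79)
c=[get_image("wrist")["color"]]
im=get_image("side");c=np.hstack([cv2.resize(im["color"][150:250,270:360],None,fx=4,fy=4,interpolation=cv2.INTER_CUBIC),c[0][50:350,200:440].repeat(1,0) if 0 else cv2.resize(c[0][60:360,180:460],(373,400))])
cv2.imwrite("pics/m5.png",c)
```

```text
t 9.07 pos [ 568.2 -134.9  180.3] yaw 78.5 z-axis [-0.001 -0.    -1.   ] F [-0.8 -1.   0.1] w 51.0 g 0.0
 tool shift [-0.3 -2.1 68.4] rz -0.008
```

View pics/m5.png

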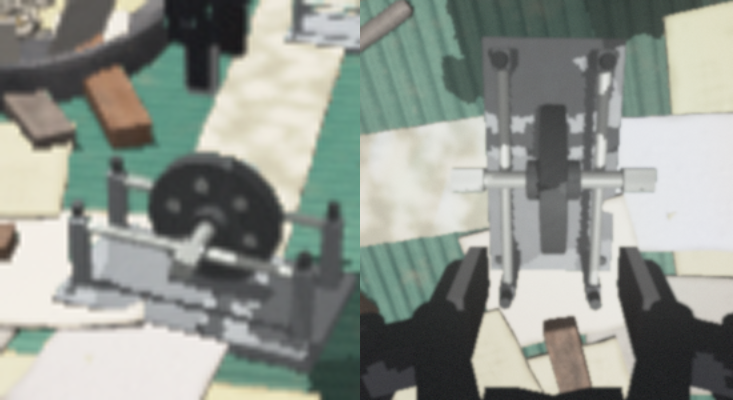

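The wheel lies on both rods with its shaft square across them. I'll let it swing.

>>> carry_out --pt "0 0 0 0 0 0 0.2" --pt "0 0 0 0 0 0 0.2" --pt "0 0 0 0 0 0 0.2" --pt "0 0 0 0 0 0 0.2" --pt "0 0 0 0 0 0 0.2"

```text
clock: 9.8
position: [568.4, -134.9, 180.9]
ee_rot: [0.1, 0.995, 0.0, 0.0]
contact_force: [0.7, 0.2, 0.3]
gripper_width: 51.4
grasp_force: 0.0
```

>>> carry_out --pt "0 0 0 0 0 0 0.2" --pt "0 0 0 0 0 0 0.2" --pt "0 0 0 0 0 0 0.2" --pt "0 0 0 0 0 0 0.2" --pt "0 0 0 0 0 0 0.2"

```text
clock: 10.42
position: [568.4, -134.9, 180.9]
ee_rot: [0.1, 0.995, -0.0, -0.0]
contact_force: [-0.1, 0.3, -0.5]
gripper_width: 51.0
grasp_force: 0.0
```

>>> carry_out --pt "0 0 0 0 0 0 0.2" --pt "0 0 0 0 0 0 0.2" --pt "0 0 0 0 0 0 0.2" --pt "0 0 0 0 0 0 0.2" --pt "0 0 0 0 0 0 0.2"

```text
clock: 11.05
position: [568.4, -134.9, 180.9]
ee_rot: [0.1, 0.995, -0.0, -0.0]
contact_force: [0.4, -0.4, 0.5]
gripper_width: 51.5
grasp_force: 0.0
```

>>> carry_out --pt "0 0 0 0 0 0 0.2" --pt "0 0 0 0 0 0 0.2" --pt "0 0 0 0 0 0 0.2" --pt "0 0 0 0 0 0 0.2" --pt "0 0 0 0 0 0 0.2"

```text
clock: 11.68
position: [568.4, -134.9, 180.9]
ee_rot: [0.1, 0.995, -0.0, 0.0]
contact_force: [0.4, -0.3, -0.9]
gripper_width: 51.0
grasp_force: 0.0
```

>>> carry_out --pt "0 0 0 0 0 0 0.2" --pt "0 0 0 0 0 0 0.2" --pt "0 0 0 0 0 0 0.2" --pt "0 0 0 0 0 0 0.2" --pt "0 0 0 0 0 0 0.2"

```text
clock: 12.3
position: [568.4, -134.9, 180.9]
ee_rot: [0.1, 0.995, -0.0, -0.0]
contact_force: [-1.1, 0.0, 0.0]
gripper_width: 51.5
grasp_force: 0.0
```

```bash
cat >> h.py <<'E'
yw=np.radians(78.5);Y=np.array([np.cos(yw),np.sin(yw),0]);X=np.array([np.sin(yw),-np.cos(yw),0])
O=np.array([567.,-135.,76.])
def face(im,u,v,yo=8):
    p,d=ray(im,u,v);n=O+Y*yo;t=((n-p)@Y)/(d@Y);q=p+d*t-O;return np.array([q@X,q[2]])
def track(verbose=0):
    """wheel centre along rods (mm from O) and spot angle mod 60 (deg, from +x toward +z)"""
    im=get_image("side");g=cv2.cvtColor(im["color"],cv2.COLOR_BGR2GRAY)
    u0,v0=map(int,proj(im,O+Y*8));w=g[v0-45:v0+45,u0-45:u0+45]
    m=(w<75).astype(np.uint8);n,l,st,ce=cv2.connectedComponentsWithStats(m)
    # wheel blob: component containing most pixels below gripper
    i=1+np.argmax(st[1:,4]);vs,us=np.where(l==i)
    P=np.array([face(im,u+u0-45,v+v0-45) for u,v in zip(us,vs)])
    P=P[(np.abs(P[:,1])<58)&(np.abs(P[:,0])<90)]
    W=P[(P[:,1]>0)&(P[:,1]<30)];cx=(np.percentile(W[:,0],1)+np.percentile(W[:,0],99))/2
    S=[]
    loc=w.astype(float)-cv2.GaussianBlur(w,(0,0),4)
    for v in range(1,89):
        for u in range(1,89):
            if loc[v,u]>3 and loc[v,u]==loc[v-1:v+2,u-1:u+2].max():
                q=face(im,u+u0-45,v+v0-45)-[cx,0];r=np.hypot(*q)
                if 24<r<42:S.append((round(np.degrees(np.arctan2(q[1],q[0])),1),round(r,1),round(loc[v,u])))
    return read_state()["clock"],round(cx,1),sorted(S)
E
python3 - <<'E'
from h import *
for _ in range(4): print(track())
cv2.imwrite("pics/s6.png",cv2.resize(get_image("side")["color"][150:250,270:380],None,fx=5,fy=5,interpolation=cv2.INTER_CUBIC))
E
```

```text
(12.35, np.float64(-0.4), [(np.float64(-162.0), np.float64(27.7), 24), (np.float64(-128.4), np.float64(38.3), 34), (np.float64(-111.4), np.float64(31.8), 131), (np.float64(-94.8), np.float64(28.5), 119), (np.float64(-88.7), np.float64(29.2), 119), (np.float64(-70.5), np.float64(29.7), 74), (np.float64(-66.3), np.float64(40.1), 65), (np.float64(-45.7), np.float64(40.8), 71), (np.float64(8.6), np.float64(31.6), 27), (np.float64(63.4), np.float64(28.9), 35), (np.float64(69.5), np.float64(28.3), 35), (np.float64(130.9), np.float64(25.8), 32)])
(12.4, np.float64(-0.4), [(np.float64(-162.0), np.float64(27.7), 23), (np.float64(-128.4), np.float64(38.3), 34), (np.float64(-111.4), np.float64(31.8), 131), (np.float64(-94.8), np.float64(28.5), 119), (np.float64(-88.7), np.float64(29.2), 119), (np.float64(-70.5), np.float64(29.7), 74), (np.float64(-66.3), np.float64(40.1), 66), (np.float64(-51.1), np.float64(35.5), 65), (np.float64(-45.7), np.float64(40.8), 71), (np.float64(8.6), np.float64(31.6), 28), (np.float64(69.5), np.float64(28.3), 37), (np.float64(139.7), np.float64(26.1), 32)])
(12.45, 
[... 341 characters left out ...]
.7), np.float64(40.8), 70), (np.float64(8.6), np.float64(31.6), 27), (np.float64(69.5), np.float64(28.3), 35), (np.float64(130.9), np.float64(25.8), 32)])
(12.5, np.float64(-0.4), [(np.float64(-162.0), np.float64(27.7), 23), (np.float64(-128.4), np.float64(38.3), 34), (np.float64(-111.4), np.float64(31.8), 131), (np.float64(-94.8), np.float64(28.5), 119), (np.float64(-88.7), np.float64(29.2), 119), (np.float64(-70.5), np.float64(29.7), 74), (np.float64(-66.3), np.float64(40.1), 65), (np.float64(-45.7), np.float64(40.8), 70), (np.float64(8.6), np.float64(31.6), 27), (np.float64(69.5), np.float64(28.3), 35), (np.float64(130.9), np.float64(25.8), 32), (np.float64(139.7), np.float64(26.1), 32)])
```

View pics/s6.png

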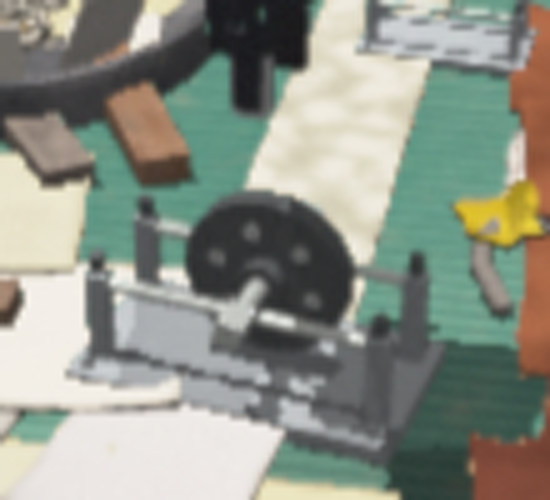

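The wheel is at rest: the spots at (252,231), (301,255), (312,300) and (217,257) are unchanged over the readings. I'll pinch the rim, turn it 40° about its axis and let go.

>>> carry_out --pt "0 0 0 2 0 25 0.1" --pt "0 0 0 2 0 50 0" --pt "0 0 0 2 0 65 -0.2" --pt "0 0 0 2 0 67 -0.3" --pt "0 0 0 2 0 67 -0.4"

```text
clock: 13.18
position: [567.1, -134.6, 114.6]
ee_rot: [0.1, 0.995, -0.0, 0.001]
contact_force: [-0.3, -0.9, -0.0]
gripper_width: 25.6
grasp_force: 0.0
```

>>> carry_out --pt "0 0 0 0 0 0 -0.5" --pt "0 0 0 0 0 0 -0.6" --pt "0 0 0 0 0 0 -0.8" --pt "0 0 0 0 0 0 -1" --pt "0 0 0 0 0 0 -1"

```text
clock: 13.8
position: [567.0, -134.6, 114.7]
ee_rot: [0.1, 0.995, -0.0, 0.001]
contact_force: [-0.1, -0.6, 4.6]
gripper_width: 12.7
grasp_force: 58.9
```

Run:
```python
from h import *
go(567,-135,112,78.5);print(read_state()["joints"].round(2));print(track())
for th in(.14,.28,.42,.56,.7,-.7):
    print(th,"tool shift x %.1f z %.1f"%(-36*np.sin(th),36*(1-np.cos(th))), "roll x %.1f"%(-6*th))
```

```text
t 13.80 pos [ 567.  -134.6  114.7] yaw 78.5 z-axis [ 0.002 -0.    -1.   ] F [-0.1 -0.6  4.6] w 12.7 g 58.9
 tool shift [-0.1 -0.4  2.7] rz 0.001
[ 0.04  0.41 -0.25  0.   -0.91 -1.82]
(13.85, np.float64(-0.4), [(np.float64(-162.0), np.float64(27.7), 24), (np.float64(-155.6), np.float64(29.0), 24), (np.float64(-128.4), np.float64(38.3), 40), (np.float64(-124.0), np.float64(37.1), 40), (np.float64(-116.9), np.float64(32.3), 45), (np.float64(-88.7), np.float64(29.2), 95), (np.float64(-66.3), np.float64(40.1), 69), (np.float64(-45.7), np.float64(40.8), 72), (np.float64(14.6), np.float64(32.3), 33), (np.float64(63.4), np.float64(28.9), 38), (np.float64(80.2), np.float64(41.0), 14), (np.float64(130.9), np.float64(25.8), 35)])
0.14 tool shift x -5.0 z 0.4 roll x -0.8
0.28 tool shift x -9.9 z 1.4 roll x -1.7
0.42 tool shift x -14.7 z 3.1 roll x -2.5
0.56 tool shift x -19.1 z 5.5 roll x -3.4
0.7 tool shift x -23.2 z 8.5 roll x -4.2
-0.7 tool shift x 23.2 z 8.5 roll x 4.2
```

>>> carry_out --pt "0 0.14 0 -6.1 0 0.4 -1" --pt "0 0.28 0 -12.2 0 1.5 -1" --pt "0 0.42 0 -18 0 3.3 -1" --pt "0 0.56 0 -23.5 0 5.8 -1" --pt "0 0.7 0 -28.7 0 8.9 -1"

```text
clock: 14.48
position: [595.4, -140.3, 106.4]
ee_rot: [0.093, 0.934, 0.034, -0.343]
contact_force: [1.3, 2.1, 3.6]
gripper_width: 12.9
grasp_force: 59.6
```

>>> carry_out --pt "0 0 0 0 0 0 -1" --pt "0 0 0 0 0 0 -1" --pt "0 0 0 0 0 0 -1"

```text
clock: 14.85
position: [593.8, -140.4, 104.6]
ee_rot: [0.094, 0.934, 0.034, -0.342]
contact_force: [-1.7, -0.9, -0.1]
gripper_width: 13.1
grasp_force: 64.2
```

Run:
```python
from h import *
go(567,-135,112);t=track();print(t[0],t[1],[(float(a),float(r)) for a,r,_ in t[2]])
s=read_state();z=R.from_quat(s["ee_rot"]).as_matrix()[:,2];print("axis est",s["position"]+38*z)
cv2.imwrite("pics/s7.png",cv2.resize(get_image("side")["color"][150:250,270:380],None,fx=5,fy=5,interpolation=cv2.INTER_CUBIC))
```

```text
t 14.85 pos [ 593.8 -140.4  104.6] yaw 78.5 z-axis [-0.632  0.129 -0.764] F [-1.7 -0.9 -0.1] w 13.1 g 64.2
 tool shift [25.7 -0.1 12. ] 
14.9 44.4 [(-170.3, 38.4), (-121.1, 37.3), (-97.3, 29.1), (-52.4, 35.4), (61.9, 35.6), (67.6, 28.3), (169.1, 41.6)]
axis est [ 570.07291969 -135.35297495   75.72001154]
```

View pics/s7.png

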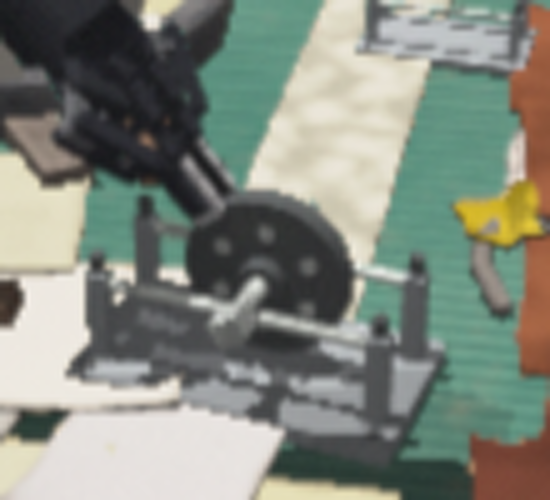

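The wheel is turned about 40° counter-clockwise, with spots at (266,234), (309,266) and (221,247), and its shaft is still on the rods. I'll let go and back straight out.

>>> carry_out --pt "0 0 0 0 0 0 -0.5" --pt "0 0 0 0 0 0 -0.3" --pt "0 0 0 0 0 -6 -0.2" --pt "0 0 0 0 0 -30 -0.1" --pt "0 0 0 0 0 -70 0"

```text
clock: 15.58
position: [638.8, -149.0, 159.0]
ee_rot: [0.094, 0.934, 0.034, -0.342]
contact_force: [0.3, -0.2, -0.4]
gripper_width: 42.9
grasp_force: 0.0
```

```bash
cat >> h.py <<'E'
ref=cv2.resize(cv2.imread("pics/s6.png"),(110,100),interpolation=cv2.INTER_AREA)
def gray(c): return cv2.cvtColor(c,cv2.COLOR_BGR2GRAY).astype(float)
def wh(im=None):
    c=(im or get_image("side"))["color"][150:250,270:380];return gray(c)[37:71,36:72]
def spots(w):  # bright spots on the upper wheel, in s6 5x crop pixels
    b=cv2.resize(w,None,fx=5,fy=5,interpolation=cv2.INTER_CUBIC);d=cv2.GaussianBlur(b,(0,0),3)-cv2.GaussianBlur(b,(0,0),10)
    m=(d==cv2.dilate(d,np.ones((25,25))))&(d>4);v,u=np.where(m)
    return [(int(x+180),int(y+185),int(d[y,x])) for x,y in zip(u,v) if np.hypot(x+180-270,(y+185-268))<80 and np.hypot(x+180-262,y+185-272)>28]
E
python3 - <<'E'
from h import *
print("ref",spots(gray(ref)[37:71,36:72]))
r=gray(ref)[37:71,36:72]
for _ in range(8):
    w=wh();print("%.2f %.1f"%(read_state()["clock"],np.abs(w-r).mean()),spots(w))
E
```

```text
ref [(251, 231, 29), (300, 254, 26), (217, 257, 25), (312, 300, 24), (204, 302, 37), (223, 308, 35), (269, 317, 72), (285, 321, 76), (239, 323, 35)]
15.62 13.3 [(250, 234, 28), (299, 253, 27), (218, 263, 26), (316, 298, 24), (203, 301, 36), (225, 307, 45), (247, 311, 46), (286, 322, 60), (306, 326, 58)]
15.68 13.1 [(240, 235, 28), (293, 247, 25), (216, 268, 27), (316, 290, 30), (203, 301, 37), (226, 308, 47), (242, 309, 47), (269, 317, 59), (287, 322, 60), (305, 326, 58)]
15.72 13.0 [(315, 204, 28), (236, 237, 29), (285, 244, 28), (215, 273, 25), (314, 286, 28), (203, 301, 38), (230, 308, 54), (267, 317, 62), (287, 322, 59), (305, 326, 57), (238, 340, 4)]
15.78 12.8 [(234, 238, 27), (284, 243, 27), (216, 274, 26), (313, 285, 27), (203, 301, 38), (230, 308, 54), (267, 317, 63), (287, 322, 59), (305, 326, 57), (238, 340, 4)]
15.82 13.1 [(235, 237, 28), (284, 243, 27), (216, 274, 25), (314, 286, 27), (203, 301, 38), (230, 308, 54), (267, 317, 62), (287, 322, 59), (305, 326, 57), (238, 340, 4)]
15.88 13.2 [(239, 236, 29), (288, 245, 24), (216, 271, 27), (315, 289, 27), (203, 301, 38), (224, 307, 49), (268, 317, 61), (287, 322, 60), (305, 326, 58)]
15.93 13.4 [(244, 236, 27), (294, 248, 26), (218, 267, 28), (316, 293, 26), (226, 308, 47), (243, 310, 47), (271, 318, 60), (286, 322, 60), (305, 326, 59)]
15.97 13.6 [(250, 235, 27), (299, 253, 28), (218, 263, 26), (317, 298, 25), (203, 301, 36), (225, 307, 43), (247, 311, 46), (286, 322, 59), (305, 326, 58)]
```

>>> carry_out --pt "0 -0.14 0 10 0 -10 0" --pt "0 -0.28 0 20 0 -20 0" --pt "0 -0.42 0 30 0 -30 0.2" --pt "0 -0.56 0 40 0 -30 0.2" --pt "0 -0.7 0 40 0 -30 0.2"

```text
clock: 16.6
position: [627.3, -146.9, 208.7]
ee_rot: [0.1, 0.995, -0.0, 0.003]
contact_force: [-0.1, 0.1, 0.1]
gripper_width: 51.1
grasp_force: 0.0
```

>>> carry_out --pt "0 0 0 0 0 0 0.2" --pt "0 0 0 0 0 0 0.2" --pt "0 0 0 0 0 0 0.2" --pt "0 0 0 0 0 0 0.2" --pt "0 0 0 0 0 0 0.2"

```text
clock: 17.23
position: [628.1, -147.1, 206.7]
ee_rot: [0.1, 0.995, -0.0, -0.0]
contact_force: [0.2, -0.7, -0.2]
gripper_width: 51.3
grasp_force: 0.0
```

>>> carry_out --pt "0 0 0 0 0 0 0.2" --pt "0 0 0 0 0 0 0.2" --pt "0 0 0 0 0 0 0.2" --pt "0 0 0 0 0 0 0.2" --pt "0 0 0 0 0 0 0.2"

```text
clock: 17.85
position: [627.7, -147.0, 207.3]
ee_rot: [0.1, 0.995, 0.0, 0.0]
contact_force: [-0.1, 0.8, 0.0]
gripper_width: 51.3
grasp_force: 0.0
```

>>> carry_out --pt "0 0 0 0 0 0 0.2" --pt "0 0 0 0 0 0 0.2" --pt "0 0 0 0 0 0 0.2" --pt "0 0 0 0 0 0 0.2" --pt "0 0 0 0 0 0 0.2"

```text
clock: 18.48
position: [627.7, -147.0, 207.2]
ee_rot: [0.1, 0.995, -0.0, -0.0]
contact_force: [0.5, 0.9, 0.8]
gripper_width: 51.2
grasp_force: 0.0
```

>>> carry_out --pt "0 0 0 0 0 0 0.2" --pt "0 0 0 0 0 0 0.2" --pt "0 0 0 0 0 0 0.2" --pt "0 0 0 0 0 0 0.2" --pt "0 0 0 0 0 0 0.2"

```text
clock: 19.1
position: [627.7, -147.0, 207.3]
ee_rot: [0.1, 0.995, -0.0, -0.0]
contact_force: [-0.1, -1.0, -0.0]
gripper_width: 51.2
grasp_force: 0.0
```

>>> carry_out --pt "0 0 0 0 0 0 0.2" --pt "0 0 0 0 0 0 0.2" --pt "0 0 0 0 0 0 0.2" --pt "0 0 0 0 0 0 0.2" --pt "0 0 0 0 0 0 0.2"

```text
clock: 19.73
position: [627.7, -147.0, 207.3]
ee_rot: [0.1, 0.995, 0.0, -0.0]
contact_force: [0.7, 0.0, 0.7]
gripper_width: 51.2
grasp_force: 0.0
```

>>> carry_out --pt "0 0 0 0 0 0 0.2" --pt "0 0 0 0 0 0 0.2" --pt "0 0 0 0 0 0 0.2" --pt "0 0 0 0 0 0 0.2" --pt "0 0 0 0 0 0 0.2"

```text
clock: 20.35
position: [627.7, -147.0, 207.3]
ee_rot: [0.1, 0.995, -0.0, -0.0]
contact_force: [0.3, -0.1, -0.2]
gripper_width: 51.5
grasp_force: 0.0
```

>>> carry_out --pt "0 0 0 0 0 0 0.2" --pt "0 0 0 0 0 0 0.2" --pt "0 0 0 0 0 0 0.2" --pt "0 0 0 0 0 0 0.2" --pt "0 0 0 0 0 0 0.2"

```text
clock: 20.98
position: [627.7, -147.0, 207.3]
ee_rot: [0.1, 0.995, 0.0, 0.0]
contact_force: [-0.6, 0.4, -0.5]
gripper_width: 51.1
grasp_force: 0.0
```

>>> carry_out --pt "0 0 0 0 0 0 0.2" --pt "0 0 0 0 0 0 0.2" --pt "0 0 0 0 0 0 0.2" --pt "0 0 0 0 0 0 0.2" --pt "0 0 0 0 0 0 0.2"

```text
clock: 21.6
position: [627.7, -147.0, 207.3]
ee_rot: [0.1, 0.995, 0.0, 0.0]
contact_force: [-0.7, -0.0, -0.7]
gripper_width: 51.2
grasp_force: 0.0
```

Run:
```python
from h import *
r=gray(ref)[37:71,36:72]
for _ in range(6):
    w=wh();print("%.2f %.1f"%(read_state()["clock"],np.abs(w-r).mean()),spots(w)[:5])
cx=track()[1];print("cx",cx)
go(567,-135,181,78.5)
im=get_image("wrist");g=gray(im["color"]);cv2.imwrite("pics/w8.png",im["color"])
print("expected axis proj",proj(im,[567,-135,76]))
for n in (-40,40):
    c=int(proj(im,O+Y*n)[0]);v=int(proj(im,O+Y*n)[1]);print(c,v,g[v-20:v+20,c].astype(int).tolist())
```

```text
21.65 13.5 [(251, 235, 29), (299, 253, 26), (219, 262, 26), (316, 299, 27), (198, 300, 47)]
21.70 13.5 [(251, 235, 29), (300, 253, 27), (218, 262, 26), (316, 299, 27), (198, 300, 46)]
21.75 13.5 [(251, 235, 29), (300, 254, 26), (218, 262, 26), (316, 299, 27), (198, 300, 46)]
21.80 13.5 [(251, 235, 29), (300, 254, 26), (218, 261, 26), (316, 299, 27), (198, 300, 47)]
21.85 13.5 [(251, 235, 29), (300, 254, 26), (219, 262, 26), (316, 299, 27), (198, 300, 46)]
21.90 13.5 [(251, 235, 29), (300, 254, 27), (219, 262, 26), (316, 299, 27), (198, 300, 46)]
cx -1.9
t 21.95 pos [ 627.7 -147.   207.3] yaw 78.5 z-axis [-0.  0. -1.] F [ 0.2 -0.4 -0.1] w 51.0 g 0.0
 tool shift [61.9 -0.3 26.3] rz 0.001
expected axis proj (np.float64(323.73949542841774), np.float64(120.87880892278253))
280 120 [110, 113, 108, 112, 112, 112, 108, 109, 111, 110, 111, 109, 108, 110, 113, 120, 123, 130, 130, 135, 132, 126, 121, 117, 111, 106, 99, 91, 91, 94, 103, 111, 115, 114, 116, 128, 158, 182, 193, 194]
367 120 [85, 84, 84, 86, 87, 85, 87, 87, 88, 89, 90, 89, 99, 110, 134, 156, 161, 161, 158, 154, 140, 130, 123, 119, 120, 113, 126, 144, 160, 164, 172, 179, 186, 189, 190, 190, 191, 192, 192, 192]
```

The wheel swung back to the same rest position, with its spots still at (251,235), (300,254) and (316,299). Now the final pinch.

>>> carry_out --pt "0 0 0 15 -0.3 0 0.2" --pt "0 0 0 35 -0.3 0 0.2" --pt "0 0 0 55 -0.3 8 0.2" --pt "0 0 0 63.4 -0.3 25 0.2" --pt "0 0 0 63.4 -0.3 40 0.1"

```text
clock: 22.62
position: [565.2, -134.6, 167.1]
ee_rot: [0.1, 0.995, 0.0, 0.0]
contact_force: [0.2, -0.2, 0.6]
gripper_width: 47.0
grasp_force: 0.0
```

>>> carry_out --pt "0 0 0 0 0 20 0" --pt "0 0 0 0 0 40 -0.1" --pt "0 0 0 0 0 50 -0.2" --pt "0 0 0 0 0 53 -0.3" --pt "0 0 0 0 0 53 -0.35"

```text
clock: 23.25
position: [566.0, -134.7, 114.6]
ee_rot: [0.1, 0.995, -0.0, 0.0]
contact_force: [-0.1, -0.2, -0.4]
gripper_width: 27.9
grasp_force: 0.0
```

Run:
```python
from h import *
go(565.5,-134.7,114,78.5);print(spots(wh())[:6])
```

```text
t 23.25 pos [ 566.  -134.7  114.6] yaw 78.5 z-axis [ 0.001 -0.    -1.   ] F [-0.1 -0.2 -0.4] w 27.9 g 0.0
 tool shift [ 0.5 -0.1  0.6] rz 0.001
[(277, 215, 20), (251, 235, 28), (300, 254, 26), (218, 260, 29), (316, 298, 27), (204, 302, 38)]
```

Undisturbed. I'll close slowly.

>>> carry_out --pt "0 0 0 0 0 0 -0.42" --pt "0 0 0 0 0 0 -0.48" --pt "0 0 0 0 0 0 -0.54" --pt "0 0 0 0 0 0 -0.6" --pt "0 0 0 0 0 0 -0.66"

```text
clock: 23.92
position: [565.8, -134.7, 114.6]
ee_rot: [0.1, 0.995, -0.0, 0.0]
contact_force: [0.2, 1.2, 1.5]
gripper_width: 14.7
grasp_force: 21.0
```

>>> carry_out --pt "0 0 0 0 0 0 -0.75" --pt "0 0 0 0 0 0 -0.85" --pt "0 0 0 0 0 0 -1" --pt "0 0 0 0 0 0 -1" --pt "0 0 0 0 0 0 -1"

```text
clock: 24.55
position: [565.9, -134.7, 114.7]
ee_rot: [0.1, 0.995, -0.0, 0.0]
contact_force: [0.3, 0.8, 5.9]
gripper_width: 13.0
grasp_force: 58.9
```

Run:
```python
from h import *
go(565.5,-134.7,114,78.5);print(spots(wh())[:6])
```

```text
t 24.55 pos [ 565.9 -134.7  114.7] yaw 78.5 z-axis [ 0.001 -0.    -1.   ] F [0.3 0.8 5.9] w 13.0 g 58.9
 tool shift [ 0.4 -0.   0.7] rz 0.001
[(283, 205, 20), (261, 211, 11), (251, 233, 29), (302, 252, 28), (220, 262, 25), (317, 297, 26)]
```

>>> carry_out --pt "0 0 0 0 0 -3 -1" --pt "0 0 0 0 0 -10 -1" --pt "0 0 0 0 0 -20 -1" --pt "0 0 0 0 0 -30 -1" --pt "0 0 0 0 0 -37 -1"

```text
clock: 25.22
position: [565.8, -134.6, 152.2]
ee_rot: [0.1, 0.995, 0.0, 0.001]
contact_force: [0.7, 0.2, -4.8]
gripper_width: 13.5
grasp_force: 58.7
```

>>> carry_out --pt "0 0 0 0 0 -4 -1" --pt "0 0 0 0 0 -5 -1" --pt "0 0 0 0 0 -5 -1" --pt "0 0 0 0 0 -5 -1" --pt "0 0 0 0 0 -5 -1"

```text
clock: 25.85
position: [565.4, -134.6, 156.0]
ee_rot: [0.1, 0.995, -0.0, -0.0]
contact_force: [0.1, 0.2, -5.4]
gripper_width: 13.3
grasp_force: 58.7
```

Run:
```python
from h import *
go(565.5,-134.7,157,78.5)
im=get_image("side")
def sp(c,oz):
    g=gray(c);d=cv2.GaussianBlur(g,(0,0),.7)-cv2.GaussianBlur(g,(0,0),2.2)
    O2=np.array([565.9,-134.7,oz]);u0,v0=proj(im,O2+Y*8);out=[]
    b=cv2.resize(d,None,fx=5,fy=5,interpolation=cv2.INTER_CUBIC);m=(b==cv2.dilate(b,np.ones((25,25))))&(b>3)
    for y,x in zip(*np.where(m)):
        u,v=(x-2)/5,(y-2)/5
        if np.hypot(u-u0,v-v0)>17:continue
        q=face(im,u,v)-[(O2-O)@X,oz-76];r=np.hypot(*q)
        if 20<r<42: out.append((round(float(np.degrees(np.arctan2(q[1],q[0])))),round(float(r)),round(float(b[y,x]))))
    return sorted(out)
print("now",sp(im["color"],121-2.5))
f=im["color"].copy();f[150:250,270:380]=ref
print("ref",sp(f,76))
```

```text
t 25.85 pos [ 565.4 -134.6  156. ] yaw 78.5 z-axis [-0. -0. -1.] F [ 0.1  0.2 -5.4] w 13.3 g 58.7
 tool shift [-0.1 -0.  -1. ] rz 0.001
now [(-162, 31, 28), (-107, 34, 25), (-66, 28, 51), (-53, 37, 48), (3, 30, 30), (69, 26, 29), (84, 41, 13), (136, 27, 27)]
ref [(-158, 27, 23), (-108, 31, 76), (-63, 41, 37), (-47, 41, 37), (8, 32, 25), (67, 29, 29), (134, 26, 26)]
```

```bash
python3 -c "
from bench import *
print(job_done())"
```

```text
the job is handed in; nothing more can be done
None
```

I handed the job in at about 26 s. The flywheel came to rest on the rods, swung back to the same rest after the 40° turn, and is now held still by the top of its rim, about 4 cm above the rods, heavy side down and turned by no more than a few degrees.

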